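# Thread the pill press plunger through its two guides

### The job

Pull the red-handled steel plunger up out of its dark iron holder, then thread it tip down through the upper and then the lower brass guide bushing of the green pill press. Finish while still holding it, upright and still, spanning both bushings with its tip about midway between the lower bushing and the brass die beneath, touching nothing below. Leave the holder standing and do not disturb the two jars and the copper bowl.

Things in the scene. Friction and masses are not known exactly. Their poses are not given: they have to be found in the camera images.
- plunger: Plunger, 176 mm long, about 150 g (varies): steel shaft 12 mm across and 120 mm long, tip chamfered; brass collar 28 mm across, 6 mm high; round red handle 24 mm across, 126 to 171 mm from the tip. Origin at the tip's centre, z along the shaft to the handle. It starts loose and upright in the holder, collar on the holder's rim, tip 10 mm above the table
- handle (a point): Mid-length point of the plunger's red handle on its axis, 149 mm from the tip
- holder: Heavy dark iron cup for the plunger, 68 mm across, 130 mm tall, 0.9 kg, with a straight 18 mm bore open at the top; stands loose on the table. Origin at the centre of its underside, z up
- press: Green C-frame pill press fixed to the table, 127 mm tall. Origin on the table right below the vertical axis shared by its two brass bushings, z up. Base plate 12 mm thick, x -100 to +40 mm, 90 mm wide in y; flat brass die 48 mm across on the axis, top 16 mm above the table. A 28 x 44 mm column at x = -80 mm carries two arms with the bushings
- upper (a point): Centre of the upper bushing's mouth, at its rim, 127 mm above the table. Bushing 22 mm high: flared mouth 24 mm across at the rim, 9 mm deep, then a straight bore 14 mm across, 13 mm long; outer diameter 24 mm, 34 mm at the mouth
- lower (a point): Centre of the lower bushing's mouth, at its rim, 72 mm above the table, straight below upper. The same bushing; its underside is 50 mm above the table
- jar_yellow: Bystander: amber jar with a yellow lid, 54 mm in diameter, 90 mm tall; origin at the centre of its underside
- jar_red: Bystander: green glass jar with a red lid, 54 mm in diameter, 90 mm tall; origin at the centre of its underside
- bowl: Bystander: small copper bowl, 90 mm across, 40 mm tall; origin at the centre of its underside
Mind the look-alikes: they are no part of the job. Of the things like the plunger, leave any that is pink; of the rest the smaller one is meant.

How it is judged:
By the outcome, as a careful person would: the job done as asked, in the order asked, and still so for the second after the job is handed in, while the arm keeps its last pose, push and grip.
It also fails if it takes over 48 s, if anything falls off the work surface, if the arm or the gripper's body presses on something with over 40 N, if the wrist force passes 120 N, or if a joint passes its speed limit or range.

### The arm

A 6-joint arm with a two-finger parallel gripper is mounted at the origin on the work surface. World frame = base frame: x ahead of the robot, y to its left, z up, the work surface at z = 0. Lengths are in m, angles in degrees, forces in N, time in s.
With the tool pointing down it reaches from about 0.35 to 0.875 m from the base axis. Payload 4.2 kg.
Tool frame: the origin (TCP) lies midway between the tips of the shut fingers; the grasp point (between the pads) lies 19 mm behind it; z points along the fingers, y is the line along which they close (so a half turn about z gives the same grasp; the last joint's range is limited). The gripper opens to 87 mm and grips with 3 to 60 N. Pads are 19 mm wide; open, the fingers measure 117 mm over their backs; the gripper's body (75 mm by 190 mm) begins 51 mm behind the grasp point.
Start: joints at [-54.282, 22.042, 0.453, 0, -68.411, -14.817], TCP at [0.223, -0.584, 0.223] pointing down, gripper open.
Joint ranges: [-179.83, 179.83], [-69.29, 118.12], [-61.27, 80.66], [-181.25, 117.63], [-171.15, -9.14], [-177.46, 177.46]. Speed limits (degrees/s): [159.86, 159.86, 180, 180, 180, 180].

### API

Orientations are given as [roll, pitch, yaw] about the fixed x, y, z axes, in that order (R = Rz(yaw) Ry(pitch) Rx(roll)).
In Python, from workcell import env gives the robot as it stands. The module is installed in compiled form; this text tells all that it offers. Calls block until the motion is done:
- env.goto(position, orientation): joint-space move of the TCP to a pose.
- env.move_straight(position, rotation=None, rate=0.15, force_limit=None): straight line of the TCP; rotation=None keeps the orientation; rate is the mean speed in m/s. With force_limit (N) it stops when the force on the tool has changed by that much, and returns True; else False.
- env.set_joints(angles): joint-space move.
- env.gripper_to(opening, grasp_force=None): opening from 0.0 (shut) to 1.0 (fully open); grasp_force is the grip in N (None keeps the last); returns when the fingers have stopped.
- env.dwell(seconds).
- env.inverse_kinematics(position, orientation): joint angles nearest the present ones, or None.
- env.read_state(): the state.
- env.grab_frame(name): name is "scene" or "top" or "wrist"; returns a dict with "image" (420x560x3 uint8, blue, green, red), "fx", "fy", "cx", "cy" (pixels), "position" and "orientation" of the camera in the world. Camera axes: x right, y up, looking along -z (the intrinsics and any distortion apply to the point x, -y, -z); pixel columns grow to the right and rows downward; lengths in m; the calibration is good to about 2 mm. A picture is of the moment at which its call begins. There is no depth.
A pose or a line that the arm cannot do raises env.Unreachable and nothing moves.
- env.close_job(): hands the job in; it is judged then, once.
Trained networks look in a picture, given as the dict that the camera call returned (one of the last four; its "shot" number tells which), for a name from the list of things; names that differ only in an ending like _2 or _b are one class to them, and where a whole thing is asked for, a point or a joint stands for the part that bears it (a point fixed in the world has none). Each returns a list of dicts, best first, with "score" (0 to 1); they miss things now and then, are a little off and sometimes report something else, mostly with a low value. They report only what shows in the picture. A call takes as long as a camera call. They do not tell look-alikes from the thing itself.
- env.search_frame(picture, thing): "xyz" ([x, y, z] in m, in world coordinates, good to about 4 mm: the middle of the surface that is visible of it).
- env.trace(picture, thing): "mask" (420x560 bool, what is visible of it).
The state is a dict: "clock": time; "joint_positions": joint angles; "qvel": joint speeds; "joint_torque": joint torques, N m; "position": TCP position; "tool_rot": TCP orientation; "force": force on the tool from outside, world axes, zero at the start; "wrist_torque": the same for the moment, N m; "opening": opening from 0.0 (shut) to 1.0 (fully open); "finger_force": force on a finger pad.
Only numpy, scipy, OpenCV 4.12 (cv2) and the standard library are available. Lean on these libraries where they do the work, as an engineer would, in place of code of your own. Each camera call takes 0.05 s, during which the arm holds its last target. There are 200 camera calls.

## Working session

There is one attempt and no reset: what is moved stays moved. The work goes in short steps, each a Python script; the robot and the scene stay as the last script left them, time stands still between calls to the robot, and variables do not carry over. Pictures are saved under pics/ and viewed, at most 12 in all, crops included, and the job is handed in when it is done.

```bash
mkdir -p pics; ls; python3 - <<'E'
from workcell import env
import cv2
s=env.read_state(); print(s['clock'],s['position'],s['tool_rot'],s['opening'])
for n in ['scene','top']:
    f=env.grab_frame(n); cv2.imwrite(f'pics/{n}0.png',f['image'])
    print(n,[round(f[k],1) for k in('fx','fy','cx','cy')],f['position'],f['orientation'],[k for k in f])
    for t in ['plunger','handle','holder','press','upper','lower','jar_yellow','jar_red','bowl']:
        print(t,[(round(d['score'],2),[round(x,3) for x in d['xyz']]) for d in env.search_frame(f,t)])
print(env.read_state()['clock'])
E
```

```text
pics
0.0 [ 0.22277789 -0.58330685  0.22144446] [ 1.79873377e+02 -6.37643056e-03 -1.59106840e+02] 0.9989571891257711
scene [455.3, 455.3, 286.4, 210.9] [1.12130388 0.74209098 0.71600586] [ 56.66721687   0.52109461 144.61244145] ['image', 'fx', 'fy', 'cx', 'cy', 'position', 'orientation', 'shot']
plunger [(0.93, [0.539, 0.257, 0.132]), (0.84, [0.547, 0.166, 0.164]), (0.77, [0.452, 0.184, 0.197]), (0.4, [0.661, 0.37, 0.062])]
handle [(0.8, [0.537, 0.258, 0.124]), (0.7, [0.448, 0.181, 0.192]), (0.51, [0.549, 0.172, 0.158])]
holder [(0.65, [0.559, 0.183, 0.084])]
press [(0.87, [0.478, -0.223, 0.035])]
upper [(0.64, [0.478, -0.223, 0.038]), (0.28, [0.55, 0.174, 0.158])]
lower [(0.34, [0.55, 0.172, 0.162])]
jar_yellow [(0.86, [0.661, 0.371, 0.063]), (0.53, [0.753, 0.055, 0.029])]
jar_red [(0.6, [0.616, -0.37, 0.057])]
bowl [(0.68, [0.754, 0.05, 0.029])]
top [473.2, 473.2, 273.4, 202.0] [ 0.5314273  -0.00841723  1.47203431] [  4.12201865   0.17965712 -89.56359738] ['image', 'fx', 'fy', 'cx', 'cy', 'position', 'orientation', 'shot']
plunger [(0.58, [0.539, 0.146, 0.134]), (0.47, [0.443, 0.174, 0.238]), (0.42, [0.542, 0.159, 0.182]), (0.4, [0.527, 0.25, 0.169])]
handle [(0.64, [0.451, 0.173, 0.241]), (0.5, [0.542, 0.159, 0.185])]
holder [(0.57, [0.541, 0.149, 0.131])]
press [(0.77, [0.488, -0.228, 0.016])]
upper [(0.71, [0.488, -0.222, 0.015])]
lower [(0.74, [0.488, -0.224, 0.017])]
jar_yellow [(0.67, [0.645, 0.348, 0.092])]
jar_red [(0.53, [0.604, -0.38, 0.09]), (0.23, [0.542, 0.147, 0.134])]
bowl [(0.82, [0.763, 0.07, 0.022])]
1.0
```

View pics/scene0.png

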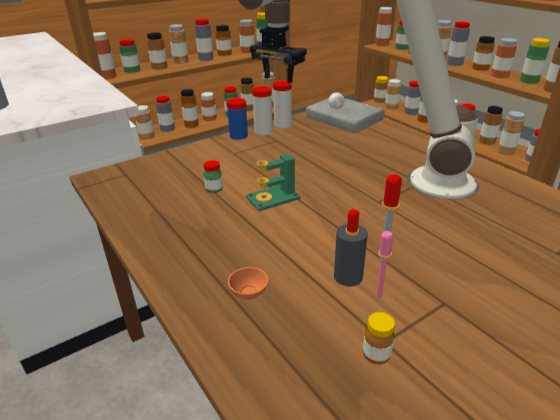

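View pics/top0.png

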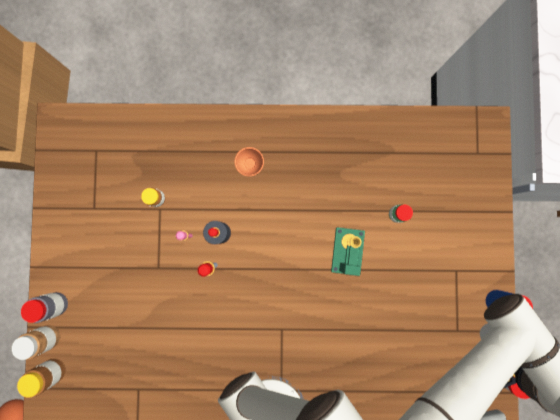

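The scene view shows the target plunger in the dark holder (handle at ~(353,220)). The larger red look-alike stands at (392,190), the pink one at (386,245), and the press is at ~(270,185). In the top view the holder is at (215,232) and the bushings at ~(355,242). Next I'll look at the press from near.

```bash
cat > h.py <<'E'
from workcell import env
import cv2, numpy as np
from scipy.spatial.transform import Rotation as Rot
def R(o): return Rot.from_euler('xyz',o,degrees=True).as_matrix()
def ray(f,uv):
    d=np.array([(uv[0]-f['cx'])/f['fx'],-(uv[1]-f['cy'])/f['fy'],-1.]); return f['position'],R(f['orientation'])@d
def at_z(f,uv,z):
    p,d=ray(f,uv); return p+d*(z-p[2])/d[2]
def proj(f,P):
    q=(np.atleast_2d(P)-f['position'])@R(f['orientation']); return np.c_[f['cx']-f['fx']*q[:,0]/q[:,2], f['cy']+f['fy']*q[:,1]/q[:,2]]
def show(f,name): cv2.imwrite(f'pics/{name}.png',f['image'])
def save(f,n): np.save(f'{n}.npy',f,allow_pickle=True)
def load(n): return np.load(f'{n}.npy',allow_pickle=True).item()
E
python3 - <<'E'
from h import *
env.goto([0.49,-0.26,0.34],[180,0,-159])
f=env.grab_frame('wrist'); show(f,'w1'); save(f,'w1')
s=env.read_state(); print(s['clock'],s['position'],s['tool_rot'],s['joint_positions'])
print(f['fx'],f['cx'],f['cy'],f['position'],f['orientation'])
print('cam in tool',R(s['tool_rot']).T@(f['position']-s['position']))
E
```

```text
2.65 [ 0.48949722 -0.26077742  0.33950695] [ 1.79970327e+02 -5.11848372e-02 -1.59082768e+02] [-1.12995020e+01  1.17551696e+01  2.52051517e+00  2.21201987e-03
 -8.08244690e+01 -5.77836334e+01]
304.32473284670044 279.148705742056 209.85894133755212 [ 0.41034964 -0.29007333  0.50085661] [-1.76468145e+01 -5.30096557e-03  1.10982420e+02]
cam in tool [ 0.08453483  0.00097548 -0.16127372]
```

View pics/w1.png

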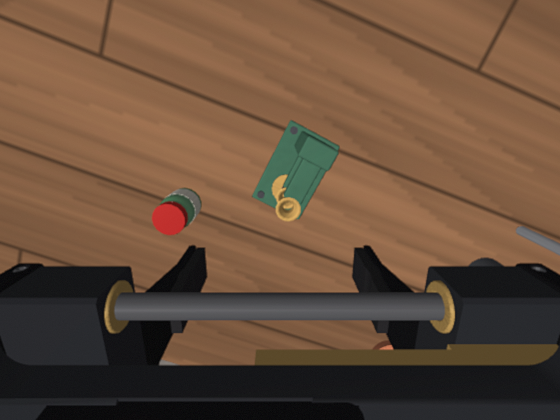

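The wrist view shows the upper bushing's rim ring at about (288,208), with the brass die and lower bushing behind it at (280,187). The red-lidded jar is at (170,215).

```bash
cat >> h.py <<'E'
def brass(f,P,r):
    "ellipse of the brass ring near projected P (radius r px)"
    u=proj(f,P)[0]; hsv=cv2.cvtColor(f['image'],cv2.COLOR_BGR2HSV)
    m=cv2.inRange(hsv,(15,110,90),(32,255,255)); c=np.zeros_like(m); cv2.circle(c,tuple(int(v) for v in u),int(r),255,-1)
    m&=c; n=cv2.findContours(m,cv2.RETR_EXTERNAL,cv2.CHAIN_APPROX_NONE)[0]
    k=max(n,key=cv2.contourArea); return cv2.fitEllipse(cv2.convexHull(k)),m
E
python3 - <<'E'
from h import *
f=load('w1'); U=at_z(f,(288,208),.127); print(U)
for i,(dx,dy) in enumerate([(-.0,0.0),(0.03,0.04)]):
    Rm=R([180,0,-159]); cam=np.array([.0845,0.001,0]); 
    p=U+Rm@np.array([-0.0,0,0])+np.array([dx,dy,0]); p[2]=.235
    env.goto(p,[180,0,-159]); env.dwell(.1)
    f=env.grab_frame('wrist'); save(f,f'w{i+2}'); show(f,f'w{i+2}')
    e,m=brass(f,U,45); print(proj(f,U),e,at_z(f,e[0],.127))
print(env.read_state()['clock'])
E
```

```text
[ 0.51496044 -0.23771951  0.127     ]
[[280.23899507 206.67639144]] ((278.75372314453125, 195.18748474121094), (37.935218811035156, 62.20685958862305), 176.7414093017578) [ 0.50508743 -0.2429956   0.127     ]
[[248.73924367 162.54441694]] ((253.48507690429688, 155.9999237060547), (40.330055236816406, 56.82553482055664), 29.113712310791016) [ 0.50800164 -0.23572043  0.127     ]
3.7833
```

View pics/w2.png

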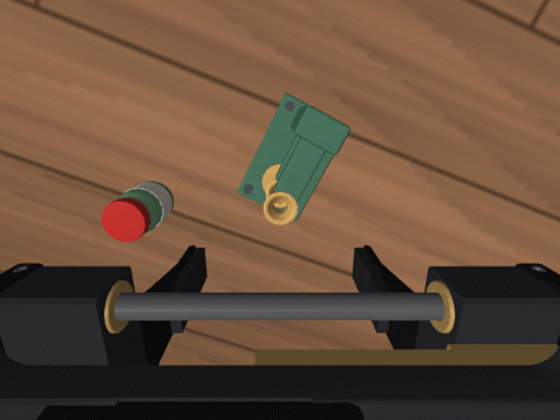

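The ring is centred at ~(280,208), but the die merged into the fit. I'll use Hough circles with the known radius instead.

```bash
cat >> h.py <<'E'
def ring(f,P,diam=.034,win=14):
    "centre (px) of the known-size brass ring near P: best mean outward gradient along the projected circle"
    g=cv2.GaussianBlur(f['image'],(0,0),.8).astype(np.float32)
    a=np.linspace(0,2*np.pi,90,endpoint=False); best=(-1,)
    def samp(c,d):
        uv=proj(f,c+np.c_[np.cos(a),np.sin(a),0*a]*d/2).astype(np.float32)
        return cv2.remap(g,uv[:,:1].copy(),uv[:,1:].copy(),cv2.INTER_LINEAR)[:,0]
    s=np.arange(-win,win+.1,.5)*1e-3
    for x in s:
        for y in s:
            c=P+[x,y,0]; v=np.minimum(np.linalg.norm(samp(c,diam*.93)-samp(c,diam*1.07),axis=1),60).mean()
            if v>best[0]: best=(v,c)
    return best
E
python3 - <<'E'
from h import *
U=np.array([.515,-.2377,.127])
for n in ['w1','w2','w3']:
    f=load(n); s,c=ring(f,U); s2,c2=ring(f,U,.024); print(n,s,c,proj(f,c),s2,c2)
    a=np.linspace(0,6.28,60); im=cv2.resize(f['image'],None,fx=4,fy=4,interpolation=cv2.INTER_CUBIC)
    for p in proj(f,c+np.c_[np.cos(a),np.sin(a),0*a]*.017): cv2.circle(im,tuple(int(v) for v in p*4+2),1,(255,0,0),-1)
    u=(proj(f,c)[0]*4).astype(int); cv2.imwrite(f'pics/c_{n}.png',im[u[1]-150:u[1]+150,u[0]-130:u[0]+130])
cv2.imwrite('pics/c.png',np.hstack([cv2.imread(f'pics/c_{n}.png') for n in ['w1','w2','w3']]))
E
```

```text
w1 52.559322 [ 0.516  -0.2372  0.127 ] [[288.07968293 208.85756115]] 32.32661 [ 0.5135 -0.2332  0.127 ]
w2 55.384186 [ 0.516  -0.2377  0.127 ] [[279.85874438 207.67351524]] 36.973797 [ 0.5165 -0.2382  0.127 ]
w3 55.70117 [ 0.5165 -0.2372  0.127 ] [[248.71860436 164.36839296]] 38.052494 [ 0.517  -0.2377  0.127 ]
```

View pics/c.png

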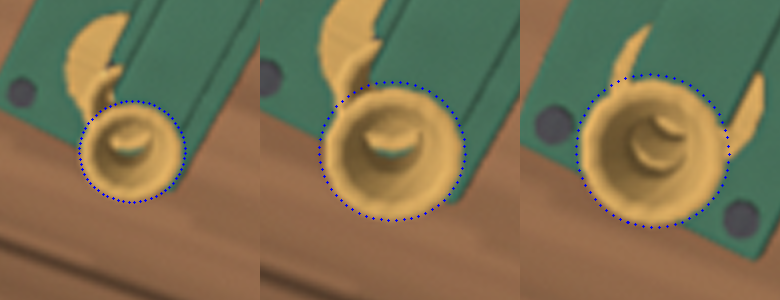

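The fits agree: the upper bushing is at about (0.516, -0.237). Next I'll look at the plunger from above, with the yaw chosen to clear the look-alikes.

```bash
python3 - <<'E'
from h import *
p=env.read_state()['position']
env.move_straight([p[0],p[1],.33],rate=.25)
env.goto([.541,.153,.32],[180,0,-35]); env.dwell(.1)
f=env.grab_frame('wrist'); show(f,'w4'); save(f,'w4')
for t in ['plunger','handle','holder']:
    print(t,[(round(d['score'],2),np.round(d['xyz'],3)) for d in env.search_frame(f,t)])
print(proj(f,np.array([[.541,.153,.186],[.541,.153,.13]])))
s=env.read_state(); print(s['clock'],s['joint_positions'],s['position'],s['tool_rot'],s['force'])
E
```

```text
plunger [(0.96, array([0.544, 0.158, 0.18 ])), (0.55, array([0.534, 0.25 , 0.149])), (0.35, array([0.645, 0.347, 0.08 ]))]
handle [(0.84, array([0.454, 0.17 , 0.183])), (0.81, array([0.544, 0.157, 0.182])), (0.65, array([0.535, 0.243, 0.149]))]
holder [(0.74, array([0.558, 0.151, 0.131]))]
[[278.2922806  199.94939136]
 [278.32193113 186.92848507]]
5.9833 [ 3.22406209e+01  1.28707115e+01  1.26818713e+00 -8.42743561e-04
 -7.83956109e+01  2.26871732e+01] [0.54116103 0.1523984  0.32000982] [-1.79997961e+02  4.24421628e-05 -3.50723754e+01] [ 0.24602917 -0.11872099  0.14678918]
```

View pics/w4.png

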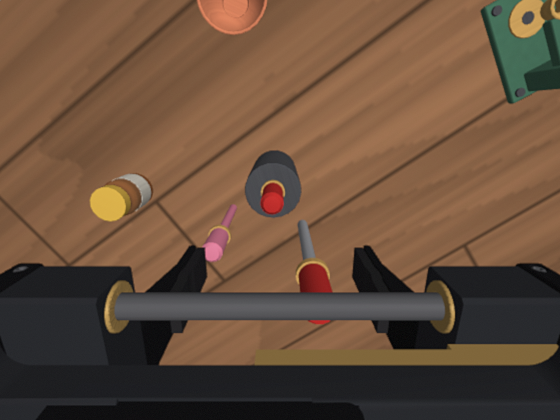

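The wrist view shows the target handle's top at ~(272,202) with its collar and holder around (272,185). The pink one at (217,245) and the big red one at (313,280) are both clear of the fingers' descent. I'll fit the handle silhouette, descend, and grasp.

```bash
cat >> h.py <<'E'
def redmask(f,P,r):
    hsv=cv2.cvtColor(f['image'],cv2.COLOR_BGR2HSV)
    m=cv2.inRange(hsv,(0,190,60),(6,255,255))|cv2.inRange(hsv,(174,190,60),(180,255,255))
    c=np.zeros_like(m); cv2.circle(c,tuple(int(v) for v in proj(f,P)[0]),r,255,-1); return m&c
def cyl(f,c,z0,z1,d):
    a=np.linspace(0,2*np.pi,40); k=np.c_[np.cos(a),np.sin(a)]*d/2+c
    pts=np.vstack([np.c_[k,0*a+z] for z in (z0,z1)]); m=np.zeros((1680,2240),np.uint8)
    h=cv2.convexHull((proj(f,pts)*4+2).astype(np.float32)); cv2.fillConvexPoly(m,h.astype(np.int32),255)
    return cv2.resize(m,(560,420),interpolation=cv2.INTER_AREA)
E
python3 - <<'E'
from h import *
f=load('w4'); P=np.array([.543,.156,.16]); m=redmask(f,P,28).astype(float)/255
ys,xs=np.nonzero(m); print(len(xs),xs.min(),xs.max(),ys.min(),ys.max())
b=min(((np.abs(cyl(f,P[:2]+[x,y],.136,.183,.024)/255.-m).sum(),x,y) for x in np.arange(-.008,.0081,.001) for y in np.arange(-.008,.0081,.001)))
print(b,P[:2]+b[1:]); print('holder',ring(f,np.array([.545,.152,.13]),.068))
E
```

```text
534 261 282 183 213
(np.float64(98.20392156862744), np.float64(-0.001), np.float64(0.005000000000000001)) [0.542 0.161]
holder (np.float32(54.347782), array([0.541, 0.161, 0.13 ]))
```

```bash
python3 - <<'E'
from h import *
env.goto([.542,.161,.26],[180,0,-35]); env.dwell(.1)
f=env.grab_frame('wrist'); P=np.array([.542,.161,.16]); m=redmask(f,P,40).astype(float)/255
b=min(((np.abs(cyl(f,P[:2]+[x,y],.136,.183,.024)/255.-m).sum(),x,y) for x in np.arange(-.006,.0061,.001) for y in np.arange(-.006,.0061,.001)))
print(b,m.sum()); q=P[:2]+b[1:]; h=ring(f,np.array([q[0],q[1],.13]),.068,8); print(q,h)
if b[0]<.3*m.sum():
    print(env.move_straight([q[0],q[1],.142],rate=.1,force_limit=8))
    env.gripper_to(0.0,40); s=env.read_state(); print(s['clock'],s['position'],s['opening'],s['opening']*87,s['finger_force'],s['force'])
E
```

```text
(np.float64(135.54901960784312), np.float64(0.0), np.float64(0.0)) 820.0
[0.542 0.161] (np.float32(55.137184), array([0.541, 0.161, 0.13 ]))
False
8.875 [0.54199338 0.16102236 0.14199211] 0.2644286019449873 23.005288369213893 39.999913873616606 [-0.21089269 -0.63242298 -0.30195811]
```

```bash
python3 - <<'E'
from h import *
p=env.read_state()['position']
env.move_straight([p[0],p[1],.31],rate=.1)
f=env.grab_frame('wrist'); show(f,'w5'); save(f,'w5'); g=env.grab_frame('scene'); save(g,'s5'); show(g,'s5')
s=env.read_state(); print(s['clock'],s['position'],s['opening']*87,s['finger_force'],s['force'],s['wrist_torque'])
print('tip expected',proj(f,s['position']-[0,0,.132]),proj(g,s['position']-[0,0,.132]))
E
```

```text
10.8083 [0.54182556 0.16093734 0.30944468] 23.165152674127086 39.99991481396137 [-0.27543806  0.11211511 -0.79329292] [-0.05813212  0.14060998 -0.02759418]
tip expected [[278.81762061 199.74038859]] [[352.35849604 212.87431394]]
```

View pics/w5.png

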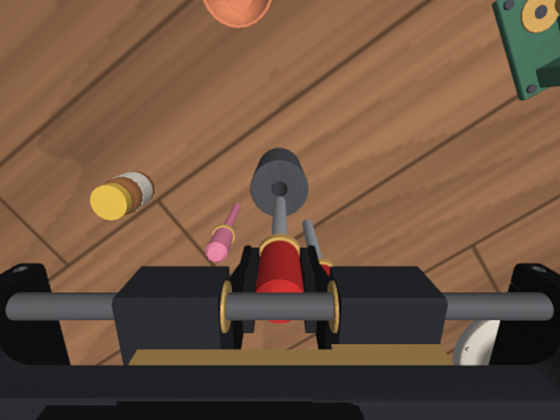

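View pics/s5.png

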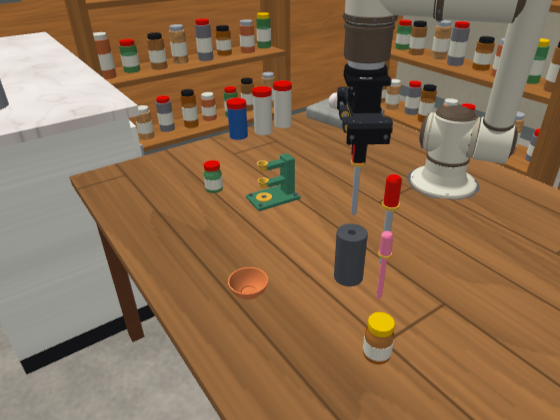

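The plunger is held and the holder still stands. The tip is at (279,197) in the wrist view and (354,214) in the scene view. Offline, I'll fit the shaft's lean and offset from both pictures.

```bash
cat >> h.py <<'E'
def shaft(f,tip,top,w=10):
    "trace the grey shaft between predicted world points: list of (pred px, lateral offset px, width px)"
    a,b=proj(f,np.array([tip,top])); out=[]
    d=(b-a)/np.linalg.norm(b-a); n=np.array([-d[1],d[0]]); t=np.arange(-w,w+.01,.25)
    im=cv2.cvtColor(f['image'],cv2.COLOR_BGR2LAB).astype(np.float32)
    for k in np.linspace(.08,.9,14):
        c=a+(b-a)*k; uv=(c+t[:,None]*n).astype(np.float32)
        B=cv2.remap(im,uv[:,:1].copy(),uv[:,1:].copy(),cv2.INTER_LINEAR)[:,0,2]  # b*: brown high, grey low
        lo,hi=B.min(),np.median(np.r_[B[:8],B[-8:]]); s=t[B<(lo+hi)/2]
        out.append((k,s.mean(),np.ptp(s),hi-lo))
    return a,b,n,np.array(out)
E
python3 - <<'E'
from h import *
np.set_printoptions(precision=2,suppress=True)
T=np.array([.5418,.1609,.3094])
for n in ['s5','w5']:
    f=load(n); a,b,nn,o=shaft(f,T-[0,0,.132],T-[0,0,.0127]); print(n,a,b,nn); print(o)
    t=T-[0,0,.132]; print('px per mm x,y,z',(proj(f,t+np.eye(3)*1e-3)-proj(f,t)))
g=load('w5')['image']; print(g[185:212,279].tolist())
E
```

```text
s5 [352.35 212.88] [356.58 162.93] [1.   0.08]
[[ 0.08  0.75  5.5  34.87]
 [ 0.14  0.88  5.25 35.01]
 [ 0.21  1.    5.5  33.98]
 [ 0.27  0.88  5.75 34.62]
 [ 0.33  0.88  5.75 34.81]
 [ 0.4   0.88  5.75 32.76]
 [ 0.46  1.12  5.75 32.66]
 [ 0.52  0.88  5.75 32.74]
 [ 0.58  0.88  5.75 32.65]
 [ 0.65  1.    5.5  35.23]
 [ 0.71  0.88  5.75 33.42]
 [ 0.77  0.88  5.75 34.72]
 [ 0.84  0.88  5.75 33.93]
 [ 0.9   1.    6.   32.86]]
px per mm x,y,z [[-0.35  0.15]
 [ 0.32  0.21]
 [ 0.03 -0.39]]
w5 [278.86 199.73] [279.2  251.95] [-1.    0.01]
[[ 0.08  1.12 17.25  0.15]
 [ 0.14 -7.12  2.75  0.66]
 [ 0.21  8.7   3.    0.53]
 [ 0.27  0.41 18.    0.5 ]
 [ 0.33 -0.38 13.75 26.67]
 [ 0.4  -0.25 14.   26.93]
 [ 0.46 -0.12 14.25 25.24]
 [ 0.52  0.   15.   26.36]
 [ 0.58 -0.12 15.25 27.38]
 [ 0.65 -0.96 15.75 17.1 ]
 [ 0.71  9.12  1.75  3.83]
 [ 0.77  0.12  9.75  8.89]
 [ 0.84  7.38  5.25  3.24]
 [ 0.9   8.38  3.25  3.43]]
px per mm x,y,z [[-0.57 -0.79]
 [-0.82  0.55]
 [ 0.    0.28]]
[[60, 58, 57], [60, 58, 58], [60, 56, 56], [59, 56, 57], [60, 57, 57], [61, 58, 58], [60, 58, 56], [59, 56, 56], [58, 56, 56], [57, 55, 54], [58, 56, 55], [89, 86, 86], [111, 108, 108], [115, 112, 111], [115, 112, 111], [115, 112, 112], [116, 113, 113], [115, 112, 112], [116, 114, 113], [116, 113, 113], [116, 113, 113], [117, 115, 114], [117, 115, 114], [118, 116, 115], [117, 115, 114], [118, 115, 115], [118, 115, 115]]
```

The shaft is upright in the grip and sits about 2 mm off the TCP along −tool x; both cameras agree. I'll move over the press and measure the tip and ring in the same wrist picture.

```bash
python3 - <<'E'
from h import *
np.set_printoptions(precision=4,suppress=True)
U=np.array([.5162,-.2374,.127]); X=R([180,0,-35])[:,0]
t=U-X*.022; env.move_straight([t[0],t[1],.31],rate=.2); env.dwell(.2)
f=env.grab_frame('wrist'); show(f,'w6'); save(f,'w6'); g=env.grab_frame('scene'); save(g,'s6')
s=env.read_state(); T=s['position']; np.save('T6',T); print(s['clock'],T,s['tool_rot'],s['opening']*87)
print('ring',ring(f,U,.034,8)); print('tip px',proj(f,T-X*.002-[0,0,.132]))
a,b,n,o=shaft(g,T-[0,0,.132],T-[0,0,.0127]); print(o[:,1:3].T)
im=cv2.resize(f['image'][130:280,190:370],None,fx=4,fy=4,interpolation=cv2.INTER_CUBIC)
c=ring(f,U,.034,8)[1]; an=np.linspace(0,6.28,60)
for p in proj(f,c+np.c_[np.cos(an),np.sin(an),0*an]*.017): cv2.circle(im,tuple(int(v) for v in (p-[190,130])*4+2),1,(255,0,0),-1)
for p in proj(f,T-X*.002-[0,0,.132]+np.c_[np.cos(an),np.sin(an),0*an]*.006): cv2.circle(im,tuple(int(v) for v in (p-[190,130])*4+2),1,(0,255,0),-1)
cv2.imwrite('pics/c6.png',im)
E
```

```text
13.2 [ 0.4983 -0.2245  0.31  ] [-179.9981   -0.0026  -34.9677] 23.22580584357254
ring (np.float32(50.78068), array([ 0.5187, -0.2384,  0.127 ]))
tip px [[279.1759 201.7016]]
[[ 0.5     0.625   0.625  -3.2611 -3.875  -3.75    0.5     0.5     0.375
   0.375   0.5     0.5     0.25    0.25  ]
 [ 4.      4.25    4.25   11.25   12.25   12.5     3.5     3.5     3.75
   4.25    4.      4.      3.5     3.5   ]]
```

View pics/c6.png

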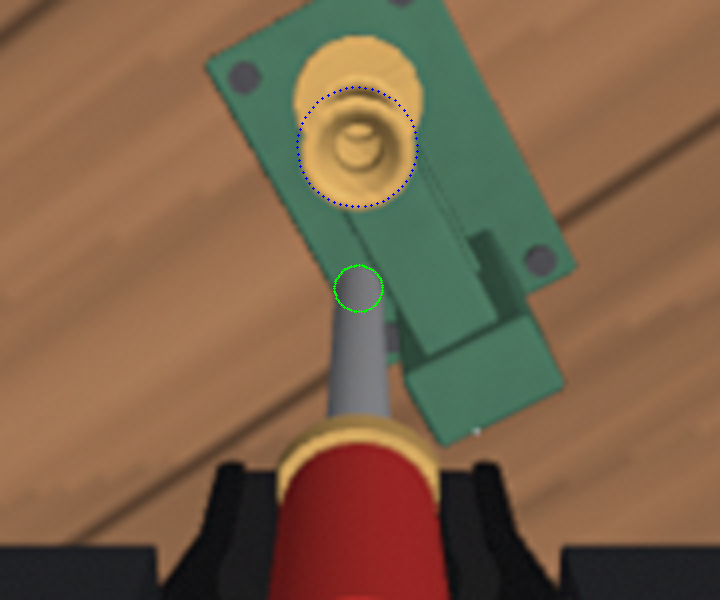

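The tip (green) and ring (blue) fit well, with the ring perhaps 0.5 px low. Relative to the tip, the TCP should go to ≈(0.520, −0.2396). I'll hover just above the rim and check again there.

```bash
python3 - <<'E'
from h import *
np.set_printoptions(precision=4,suppress=True)
X=R([180,0,-35])[:,0]
env.move_straight([.5202,-.2397,.31],rate=.1); env.move_straight([.5202,-.2397,.271],rate=.08); env.dwell(.2)
f=env.grab_frame('wrist'); save(f,'w7'); g=env.grab_frame('scene'); save(g,'s7')
s=env.read_state(); T=s['position']; print(s['clock'],T,s['force'],s['wrist_torque'])
tip=T-X*.0022-[0,0,.132]
a=cv2.resize(f['image'][140:260,220:340],None,fx=5,fy=5,interpolation=cv2.INTER_CUBIC)
u=proj(g,tip)[0].astype(int); b=cv2.resize(g['image'][u[1]-45:u[1]+45,u[0]-15:u[0]+15],(200,600),interpolation=cv2.INTER_CUBIC)
cv2.imwrite('pics/c7.png',np.hstack([a,b]))
print(u, proj(f,tip))
E
```

```text
14.5583 [ 0.5204 -0.2397  0.2714] [-0.5572 -0.0683 -1.2997] [-0.068   0.1105 -0.0095]
[260 157] [[279.1253 202.1882]]
```

View pics/c7.png

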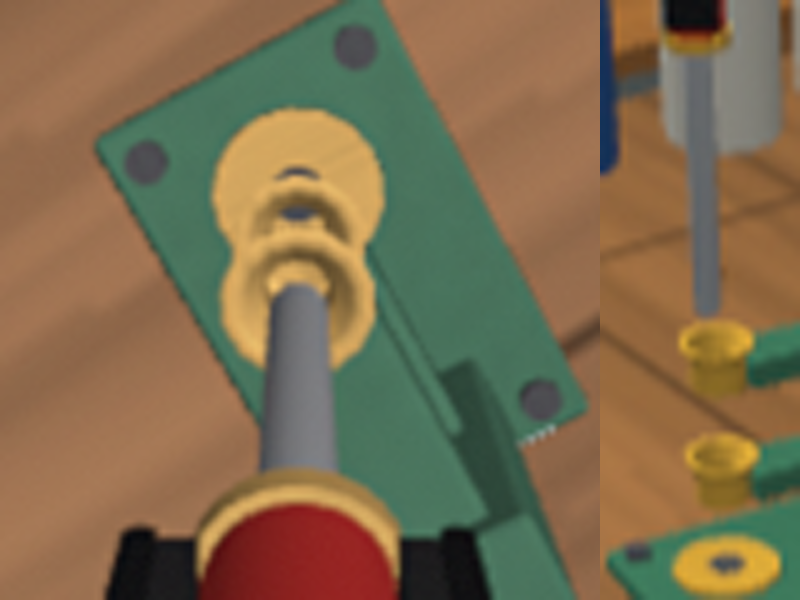

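```bash
python3 - <<'E'
from h import *
np.set_printoptions(precision=4,suppress=True)
X=R([180,0,-35])[:,0]; T7=np.array([.5204,-.2397,.2714]); U=np.array([.5175,-.2376,.127])
for n in ['w7','w6','s6','s7']:
    f=load(n); r=ring(f,U,.034,9); l=ring(f,U*[1,1,0]+[0,0,.072],.034,9); print(n,r,(r[1]-U)@X*1e3,'lower',l[1],(l[1]-U)@X*1e3)
g=load('s7'); a,b,n,o=shaft(g,T7-[0,0,.132],T7-[0,0,.0127]); print(n,o.T[[0,1,2]])
t=T7-[0,0,.132]; print('px/mm along X',(proj(g,t+X*1e-3)-proj(g,t))@n)
f=load('w7'); im=cv2.cvtColor(f['image'],cv2.COLOR_BGR2LAB)[...,2].astype(int)
for n in ('w6','w7'): print(n,cv2.cvtColor(load(n)['image'],cv2.COLOR_BGR2LAB)[188:212,279,2].tolist())
print('w7 pred tip centre, far edge',proj(f,t-X*.002),proj(f,t-X*.002+X*.006),proj(f,t-X*.002+X*.005), f['position']-T7)
E
```

```text
w7 (np.float32(47.57647), array([ 0.517 , -0.2376,  0.127 ])) -0.4095760221444509 lower [ 0.5085 -0.2286  0.072 ] -12.534556325760352
w6 (np.float32(50.776165), array([ 0.5185, -0.2386,  0.127 ])) 1.3927284806400393 lower [ 0.5085 -0.2291  0.072 ] -12.247768107584829
s6 (np.float32(17.827353), array([ 0.52  , -0.2331,  0.127 ])) -0.5332138528572733 lower [ 0.519  -0.2336  0.072 ] -1.0655776789707427
s7 (np.float32(18.39779), array([ 0.5195, -0.2336,  0.127 ])) -0.6560016568262008 lower [ 0.519  -0.2336  0.072 ] -1.0655776789707427
[ 0.999  -0.0452] [[ 0.08    0.1431  0.2062  0.2692  0.3323  0.3954  0.4585  0.5215  0.5846
   0.6477  0.7108  0.7738  0.8369  0.9   ]
 [ 0.5     0.5     0.5     0.5     0.5     0.5     0.5     0.5     3.375
   3.25    3.      3.125   0.625   2.8693]
 [ 4.      4.      4.      4.      4.      4.      4.      4.      9.75
  13.5    14.     13.75    3.25   13.25  ]]
px/mm along X [-0.3564]
w6 [135, 135, 135, 136, 136, 136, 137, 137, 130, 126, 126, 126, 126, 126, 127, 126, 126, 126, 126, 126, 127, 126, 126, 126]
w7 [167, 159, 153, 152, 164, 170, 172, 172, 153, 130, 124, 126, 126, 126, 126, 126, 126, 126, 126, 126, 126, 126, 126, 126]
w7 pred tip centre, far edge [[279.0734 201.9652]] [[279.078  196.1951]] [[279.0772 197.1616]] [ 0.0686 -0.0477  0.1616]
```

Scene and wrist both put the tip about 2.0–2.8 mm too far along +tool x. I'll correct that and descend with a force guard.

```bash
python3 - <<'E'
from h import *
np.set_printoptions(precision=4,suppress=True)
X=R([180,0,-35])[:,0]; C=np.array([.5204,-.2397,0])-.0024*X; print(C)
env.move_straight([C[0],C[1],.271],rate=.03); env.dwell(.1)
F0=env.read_state(); print(F0['force'],F0['wrist_torque'])
for z in (.252,.244,.237):
    hit=env.move_straight([C[0],C[1],z],rate=.03,force_limit=5); env.dwell(.1)
    s=env.read_state(); print(s['clock'],hit,s['position'],s['force']-F0['force'],(s['wrist_torque']-F0['wrist_torque'])@np.eye(3))
    if hit: break
for n in ('wrist','scene'): save(env.grab_frame(n),n[0]+'8')
E
```

```text
[ 0.5184 -0.2383  0.    ]
[ 0.6138 -0.2166 -2.5317] [-0.0462  0.1656  0.001 ]
15.7917 False [ 0.5186 -0.2384  0.2523] [-0.5049  0.3811  2.1338] [ 0.0318 -0.0315  0.0037]
16.3083 False [ 0.5185 -0.2384  0.2441] [-0.2395  0.2981  1.8845] [-0.001  -0.0703 -0.0486]
16.7917 False [ 0.5185 -0.2384  0.2371] [-1.375   0.8009  1.4501] [ 0.0569 -0.0205  0.0008]
```

The tip has passed through the upper bushing with almost no force. I'll continue with a slight relief along −X.

```bash
python3 - <<'E'
from h import *
np.set_printoptions(precision=3,suppress=True)
X=R([180,0,-35])[:,0]; Y=R([180,0,-35])[:,1]; C=np.array([.5184,-.2383,0])-.0004*X
F0=np.array([.61,-.22,-2.0]); M0=env.read_state()['wrist_torque']
for z in (.225,.212,.203,.196,.190,.184,.178,.165):
    hit=env.move_straight([C[0],C[1],z],rate=.03,force_limit=6); env.dwell(.1)
    s=env.read_state(); F=s['force']-F0; print(s['clock'],hit,s['position'],F,'X',F@X,'Y',F@Y,s['wrist_torque'],s['opening']*87)
    if hit: break
E
```

```text
17.5417 False [ 0.518 -0.238  0.225] [-0.83   0.322 -0.125] X -0.8644064256978079 Y 0.21196944529983316 [-0.018  0.126  0.012] 23.300199440386777
18.225 False [ 0.518 -0.238  0.212] [-1.14  -0.198  0.931] X -0.8203437702243848 Y 0.8164278278058462 [-0.092  0.098 -0.026] 22.84260624487535
18.775 False [ 0.518 -0.238  0.203] [-0.813  0.29   0.943] X -0.8325029065852753 Y 0.2290965844615589 [-0.043  0.132  0.031] 23.145497945392098
19.2583 False [ 0.518 -0.238  0.196] [-1.269  0.179  0.318] X -1.1424125922548096 Y 0.5809813673371524 [-0.098  0.117  0.025] 23.08431994113943
19.7083 False [ 0.518 -0.238  0.19 ] [-1.012  0.494  1.036] X -1.1124389772002141 Y 0.17638304305854 [-0.064  0.138  0.034] 22.642323878187046
20.1583 False [ 0.518 -0.238  0.184] [-1.024  0.42   0.726] X -1.0790626547129518 Y 0.24340150480321124 [-0.042  0.104 -0.004] 23.39668313471239
20.6083 False [ 0.518 -0.238  0.178] [-0.164 -0.457 -0.494] X 0.12837695412617817 Y 0.46846750264662085 [-0.041  0.122 -0.021] 23.07171049653596
21.2917 False [ 0.518 -0.238  0.165] [-0.163  0.827  1.601] X -0.6074863082994596 Y -0.583651769905637 [-0.013  0.135 -0.03 ] 23.023826471589366
```

It went down freely to a tip height of about 33 mm. One check picture before handing in.

```bash
python3 - <<'E'
from h import *
env.dwell(.5)
g=env.grab_frame('scene'); s=env.read_state(); print(s['clock'],s['position'],s['tool_rot'],s['force'],np.abs(s['qvel']).max())
X=R([180,0,-35])[:,0]; t=s['position']-.0018*X; print(proj(g,np.array([t-[0,0,.132],t-[0,0,.012],t-[0,0,.006]])))
u=proj(g,np.array([.5175,-.2376,.09]))[0].astype(int)
cv2.imwrite('pics/c9.png',np.hstack([cv2.resize(g['image'][u[1]-50:u[1]+50,u[0]-35:u[0]+45],(480,600),interpolation=cv2.INTER_CUBIC),cv2.resize(g['image'][180:300,310:370],(300,600))])); print(u)
E
```

```text
21.8417 [ 0.51806732 -0.23807507  0.16499703] [ 1.79999481e+02 -7.17734889e-06 -3.50011010e+01] [ 0.97463993 -0.13892067 -1.36474645] 0.0787555498612592
[[263.25792037 190.50288221]
 [261.66505016 153.47742301]
 [261.58105095 151.52490408]]
[262 173]
```

View pics/c9.png

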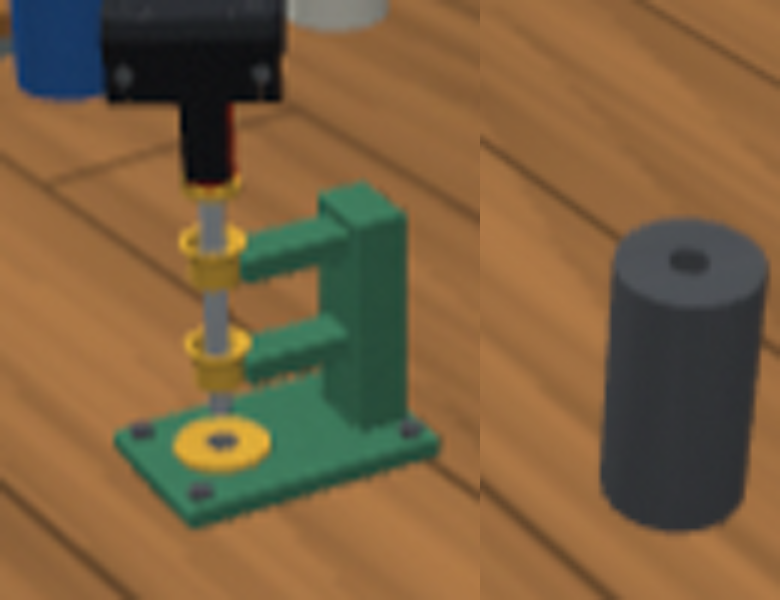

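The shaft passes through both bushings, and its tip (~(220,412)) sits between the lower bushing and the die (~(222,440)). The holder is standing.

```bash
python3 -c "
from workcell import env
print(env.close_job())"
```

```text
the job is handed in; nothing more can be done
None
```

The job is handed in at about 22 s: the plunger is held upright through both bushings with its tip about 33 mm above the table, midway between the lower bushing and the die; the holder is standing, and nothing was felt or seen touching the jars or bowl.

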